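# Bolt a cube mould onto the vibrating table

### The job

Get the black cube mould ready for compaction on the vibrating table, using your fingertips only: first push it straight back along the deck until its rear wall rests against the rubber stop. Then press the sprung catch plate down with one fingertip and, while you keep it down, push the bolt's upright pin with the other fingertip until the bolt is fully home across the front of the mould; let go so that the catch springs up again and locks the bolt. Nothing is to be picked up, and the other things on the bench stay where they are.

Things in the scene. Friction and masses are not known exactly. Their poses are not given: they have to be found in the camera images.
- vibrating_table: Fixed low steel table. Origin at bench level below the centre of the mould bay; x to the rear, y to the left, z up. Deck 50 mm above the bench: bay x -72 to 50, y -83 to 83 mm, open to the front; left of it a wing (y 100 to 235, x -72 to 26 mm) with bolt and catch. Side guides 28 mm high from x = -34 mm back; rear stop 36 mm high, rubber face at x = 50 mm.
- mould_home (a point): Fixed point on the deck: where the mould's origin lies when the mould rests against the rear stop. Axes as the table's.
- mould: Loose black two-cell mould, 90 (x) x 160 (y) x 62 mm high, about 0.8 kg, on the deck between the side guides (3 mm play each side), 15 to 32 mm short of the rear stop and so in the bolt's way. Origin at the centre of its underside, axes nearly the table's; the flat front face is 44 mm in front of the origin. Slides against 3 to 9 N of friction.
- bolt (a joint): Travel of the bolt in m: 0 withdrawn, 0.045 fully home (end stop). It runs to the table's -y (right), in front of the bay. 1.5 N of friction, no spring. Square bar, top 27.5 mm above the deck, with teeth 15 mm apart on its rear flank; while the catch is up, its tongue stands among the teeth and the bolt moves no more than 2 mm.
- pin_top (a point): Centre of the top of the bolt's upright pin: 14 mm in diameter, 36 mm tall, top 64 mm above the deck, moves with the bolt. At bolt 0 it is at x = -52, y = 186 mm in the table's frame. Push it to the right on its left (+y) side; bar and bed there are 28 mm above the deck. Two staples over the bolt, 32 mm above the deck, end at y = 131 mm, just short of where the pin stops.
- catch (a joint): How far the catch plate is pressed down, in m: 0 up (locking), 0.010 fully down (end stop). A spring lifts it: 3.5 N to start it, 6.5 N fully down. The tongue is clear of the teeth from 0.0055 on; if let up on the way it drops into the next gap between teeth. Let go with the bolt home, it springs up and locks the bolt.
- catch_top (a point): Centre of the top of the catch plate, a flat ribbed steel plate that moves straight down: 36 mm (table x) by 110 mm (table y), top 52 mm above the deck when up, parallel to the bolt; centre line 46 mm behind the pin's, front edge 28 mm behind it. It runs along the pin's whole way, so a fingertip can slide on it while pressing. At catch 0: x = -6, y = 173 mm in the table's frame.
- prism: Loose grey mortar prism 40 x 160 x 40 mm lying to the right of the table; origin at the centre of its underside.
- tin_near: Loose round aluminium tin, 59 mm across, 38 mm high, to the left of the table's wing; origin at the centre of its underside.
- scraper: Loose wooden block 40 x 110 x 28 mm on the bench at the left; origin at the centre of its underside.
- trowel: Loose pointing trowel, 255 mm long, 30 mm high, far left on the bench.
- jar: Loose clear screw-top jar, 68 mm across, 104 mm high, far right; origin at the centre of its underside.
- tin_back: Loose round aluminium tin, 59 mm across, 38 mm high, behind the table between the two large machines.
- caliper: Loose vernier caliper, 220 mm long, 7 mm thick, lying far right on the bench.

How it is judged:
By the outcome, as a careful person would: the job done as asked, in the order asked, and still so for the second after the job is handed in, with the robot touching nothing.
It also fails if it takes over 53 s, if anything falls off the work surface, if the arm or the gripper's body presses on something with over 40 N, if the wrist force passes 120 N, or if a joint passes its speed limit or range.

### The arm

A 7-joint arm with a two-finger parallel gripper is mounted at the origin on a cart in front of the work surface, level with it; the furniture and walls round the work are solid. World frame = base frame: x ahead of the robot, y to its left, z up, the work surface at z = 0. Lengths are in m, angles in rad, forces in N, time in s.
With the tool pointing down it reaches from about 0.4 to 0.9 m from the base axis. Payload 5.6 kg.
Tool frame: the origin (TCP) lies on the centre line of the jaws, within the pads' length; the fingertips stand 14 mm ahead of it and the grasp point (between the pads) lies 5 mm behind it; x points along the fingers, y is the direction in which the jaws open and shut, and the axes are right-handed (so a half turn about x gives the same grasp; the last joint's range is limited). The gripper opens to 92 mm and grips with 3 to 60 N. Pads are 20 mm wide; open, the fingers measure 128 mm over their backs; the gripper's body (75 mm by 189 mm) begins 69 mm behind the grasp point.
Start: joints at [1.138, 0.468, -0.012, 1.603, 0.006, 1.071, -0.056], TCP at [0.247, -0.601, 0.229] pointing down, gripper open.
Joint ranges: [-2.53, 2.53], [-0.31, 2.02], [-1.57, 1.55], [0.28, 2.44], [-1.29, 4.43], [0.15, 1.84], [-2.92, 2.92]. Speed limits (rad/s): [2.57, 2.57, 3.14, 3.14, 3.14, 3.14, 3.14].

### API

Orientations are given as a rotation vector (axis times angle).
In Python, from plant import monitor, read_camera, get_calibration, arm, finder gives the robot as it stands.
- The arm moves only by the shell command python3 -m handwheel 'ROWS' [FORCE]. ROWS is text: rows parted by semicolons, each of 7 numbers parted by spaces: the turn, a rotation vector about the tool's x, y, z in degrees, then the shift along the tool's x, y, z in m, then the finger opening in m, from 0 to 0.0919. A call has 1 to 12 rows; each row shifts and turns the commanded pose from where the row before left it, along the tool's axes as they then stand; what a row does not reach is not made up. A row lasts 1/10 s, in which the tool goes at most 50 mm and 8.59 degrees, less where a joint would pass 70% of its speed; a pose out of reach is approached as far as the arm can. A call with a gripper value outside its range is refused whole. The fingers move at their own pace and stop on an object; FORCE is the grip in N (left out, the last holds). Time passes only in rows, so rows that do not move let the fingers close. It gives the time, the measured TCP pose, the force and the opening at its end, in the units of the state.
- monitor.state(): the state, without advancing time (a new reading comes with each control period).
- read_camera(name): name is "scene" or "top" or "wrist"; returns the picture (480x640x3 uint8, red, green, blue); there is no depth.
- get_calibration(name): a dict with "intrinsics" (3x3 intrinsics, pixels), "extrinsics" (4x4, takes a point from camera to world coordinates). Camera axes: x right, y down, z forward; pixel columns grow to the right and rows downward; lengths in m; the calibration is good to about 2 mm. A picture is of the moment at which its call begins: read the wrist's pose just before it. get_calibration takes no time and is no camera call; for the wrist camera it gives the pose at the moment of the call.
- arm.sign_off(): hands the job in, once; it reports no verdict.
Trained networks look in the newest picture that a camera, given by its name, has taken for a name from the list of things; names that differ only in an ending like _2 or _b are one class to them, and where a whole thing is asked for, a point or a joint stands for the part that bears it (a point fixed in the world has none). Each returns a list of dicts, best first, with "confidence" (0 to 1); they miss things now and then, are a little off and sometimes report something else, mostly with a low value. They report only what shows in the picture. A call takes as long as a camera call.
- finder.outline_of(camera, target): "region" (480x640 bool, what is visible of it) and "bbox" ([left, top, right, bottom] in pixels, round what is visible of it).
The state is a dict: "time_s": time; "joints": joint angles; "joint_vel": joint speeds; "effort": joint torques, N m; "tcp_pos": TCP position; "tcp_rot": TCP orientation; "force": force on the tool from outside, world axes, zero at the start; "torque": the same for the moment, N m; "gripper_width": finger opening in m.
Only numpy, scipy, OpenCV 4.12 (cv2) and the standard library are available. Lean on these libraries where they do the work, as an engineer would, in place of code of your own. Each camera call takes 0.05 s, during which the arm holds its last target.

## Working session

There is one attempt and no reset: what is moved stays moved. The work goes in short steps, Python scripts to look and compute and a shell command to move; the robot and the scene stay as the last step left them, time stands still between calls to the robot, and variables do not carry over. Pictures are saved under pics/ and viewed, and the job is handed in when it is done.

```bash
ls; mkdir -p pics; python3 - <<'E'
from plant import monitor, read_camera, get_calibration, arm, finder
import cv2
print(monitor.state())
for c in ["scene","top","wrist"]:
    im=read_camera(c); cv2.imwrite(f"pics/{c}0.png",im[:,:,::-1])
    k=get_calibration(c); print(c,k["intrinsics"].tolist(),k["extrinsics"].round(4).tolist())
E
```

```text
pics
{'time_s': 0.0, 'joints': array([ 1.13796663,  0.46836947, -0.01160364,  1.60361441,  0.00599282,
        1.07141028, -0.05628179]), 'joint_vel': array([ 2.96700433e-04,  2.19498839e-04, -9.83662137e-04,  1.94014236e-03,
       -2.00523227e-04, -2.86668864e-04, -7.75761210e-05]), 'effort': array([ 2.32521334e-04, -5.20576394e+01, -1.21901458e-02, -2.43750250e+01,
       -5.66007709e-02,  1.70887553e-02,  1.71627912e-04]), 'tcp_pos': array([ 0.24674588, -0.60074013,  0.22764915]), 'tcp_rot': array([ 2.00792526,  0.39819613, -2.00885936]), 'force': array([ 0.33350224, -0.59218517,  0.32845021]), 'torque': array([ 0.02697205, -0.03569769,  0.06631287]), 'gripper_width': 0.09215266471499979}
scene [[482.8009122986283, 0.0, 318.8167863524344], [0.0, 482.8009122986283, 236.2158725568225], [0.0, 0.0, 1.0]] [[-0.7435, -0.4643, 0.4813, -0.0772], [-0.6687, 0.5206, -0.5309, 0.7271], [-0.0041, -0.7165, -0.6975, 1.1112], [0.0, 0.0, 0.0, 1.0]]
top [[556.8238939168883, 0.0, 330.07090965707596], [0.0, 556.8238939168883, 238.00997784656585], [0.0, 0.0, 1.0]] [[-0.0622, -0.9761, 0.2081, 0.2508], [-0.9981, 0.0618, -0.0085, -0.0469], [-0.0046, -0.2082, -0.9781, 1.7481], [0.0, 0.0, 0.0, 1.0]]
wrist [[359.78540189081417, 0.0, 321.14371408606485], [0.0, 359.78540189081417, 242.92073109902967], [0.0, 0.0, 1.0]] [[0.3801, -0.8922, -0.2438, 0.3162], [-0.925, -0.367, -0.0988, -0.574], [-0.0013, 0.2631, -0.9648, 0.3836], [0.0, 0.0, 0.0, 1.0]]
```

View pics/scene0.png

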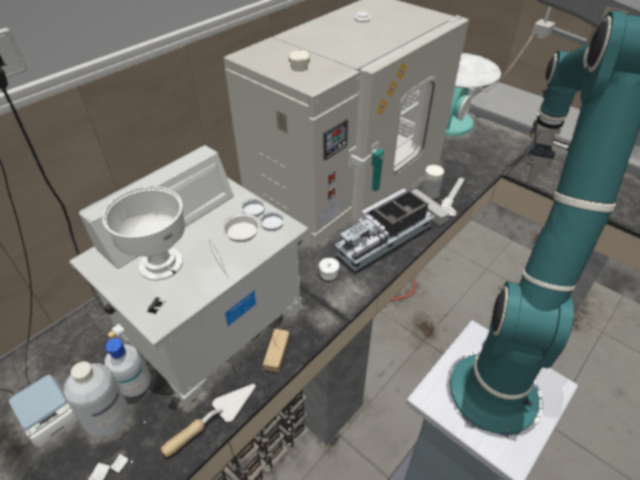

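View pics/top0.png

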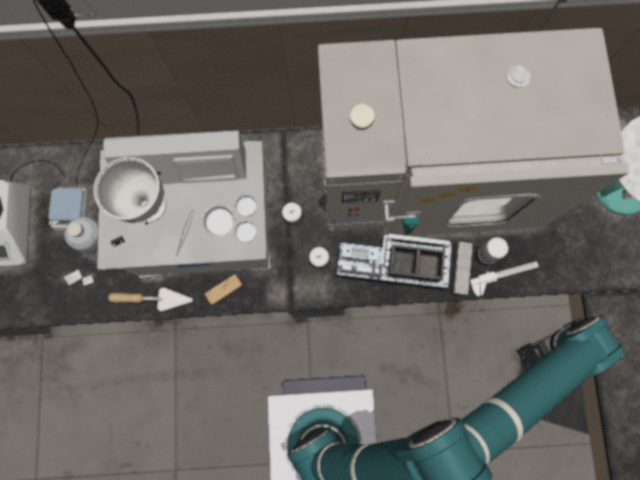

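```bash
python3 - <<'E'
from plant import finder
import numpy as np
for c in ["scene","top"]:
  for t in ["vibrating_table","mould","bolt","pin_top","catch","catch_top","tin_near","scraper","trowel","prism"]:
    r=finder.outline_of(c,t)
    for d in r[:2]:
        ys,xs=np.nonzero(d["region"]); print(c,t,round(d["confidence"],2),np.round(d["bbox"]),xs.mean().round(1),ys.mean().round(1),len(xs))
E
```

```text
scene vibrating_table 0.94 [336. 194. 436. 268.] 372.9 238.4 2573
scene bolt 0.7 [354. 237. 378. 255.] 366.0 243.6 134
scene bolt 0.29 [336. 192. 436. 273.] 373.2 237.7 2553
scene pin_top 0.61 [356. 235. 381. 253.] 366.2 243.6 187
scene pin_top 0.29 [441. 185. 460. 216.] 450.4 201.1 238
scene catch_top 0.82 [343. 222. 375. 241.] 358.1 230.2 355
scene catch_top 0.69 [338. 188. 433. 272.] 372.8 237.9 2618
scene tin_near 0.61 [320. 256. 340. 280.] 328.2 268.9 346
scene scraper 0.8 [259. 333. 289. 373.] 275.8 350.6 692
scene trowel 0.84 [160. 383. 255. 458.] 209.4 417.9 1432
scene trowel 0.24 [263. 332. 289. 375.] 275.8 350.7 710
scene prism 0.96 [415. 191. 448. 227.] 433.7 209.0 389
top vibrating_table 0.66 [340. 234. 451. 291.] 386.8 259.6 2577
top mould 0.96 [390. 245. 444. 282.] 416.9 263.2 1767
top bolt 0.5 [342. 263. 385. 273.] 357.6 268.5 168
top pin_top 0.57 [342. 265. 385. 273.] 360.1 268.8 187
top catch 0.9 [341. 243. 381. 268.] 360.6 252.9 462
top catch 0.46 [475. 236. 508. 262.] 493.0 251.1 582
top catch_top 0.7 [341. 246. 381. 268.] 361.1 253.2 467
top catch_top 0.69 [111. 291. 190. 313.] 151.8 299.1 804
top scraper 0.67 [206. 275. 241. 307.] 223.8 290.2 499
top trowel 0.8 [111. 291. 189. 312.] 153.5 298.8 714
top prism 0.87 [457. 243. 472. 296.] 462.3 268.9 732
```

The scene view shows the table at about (385,230) and the top view shows it at (395,262). The mould is at (417,263), the catch at (361,253) and the pin near (358,268), with the oven close behind. Next I work out rough world positions.

```bash
cat > h.py <<'E'
import numpy as np, cv2
from scipy.spatial.transform import Rotation as R
from plant import monitor, read_camera, get_calibration, arm, finder
def ray(k,uv):
    K=k["intrinsics"];E=k["extrinsics"]
    d=E[:3,:3]@np.linalg.solve(K,[uv[0],uv[1],1.0]); return E[:3,3],d
def onz(k,uv,z):
    o,d=ray(k,uv); return o+d*(z-o[2])/d[2]
def proj(k,P):
    E=k["extrinsics"]; p=E[:3,:3].T@(np.asarray(P)-E[:3,3]); q=k["intrinsics"]@p; return q[:2]/q[2]
E
python3 - <<'E'
from h import *
k=get_calibration("top")
for n,uv,z in [("catchtop",(361.1,253.2),.102),("mouldc",(416.9,263.2),.112),("fl",(337,275),.05),("fr",(448,287),.05),("rr",(452,240),.08),("bl",(342,243),.05),("tin",(319,257),.038),("prism",(463,269),.04),("ovenhandle",(411,222),.1)]:
    print(n,onz(k,uv,z).round(3))
s=monitor.state(); Rm=R.from_rotvec(s["tcp_rot"]).as_matrix(); print(Rm.round(3))
kw=get_calibration("wrist"); Ew=kw["extrinsics"]
print("cam in tool",(Rm.T@(Ew[:3,3]-s["tcp_pos"])).round(4),(Rm.T@Ew[:3,:3]).round(3))
E
```

```text
catchtop [ 0.549 -0.151  0.102]
mouldc [ 0.506 -0.314  0.112]
fl [ 0.495 -0.076  0.05 ]
fr [ 0.436 -0.412  0.05 ]
rr [ 0.576 -0.433  0.08 ]
bl [ 0.594 -0.098  0.05 ]
tin [ 0.556 -0.024  0.038]
prism [ 0.49  -0.466  0.04 ]
ovenhandle [ 0.636 -0.31   0.1  ]
[[-0.     0.38  -0.925]
 [-0.    -0.925 -0.38 ]
 [-1.     0.     0.   ]]
cam in tool [-0.1557  0.0013 -0.0744] [[ 0.    -0.263  0.965]
 [ 1.     0.     0.   ]
 [-0.     0.965  0.263]]
```

```bash
python3 - <<'E'
import cv2
a=cv2.imread("pics/top0.png")[210:310,300:520]; cv2.imwrite("pics/top0c.png",cv2.resize(a,None,fx=3.6,fy=3.6,interpolation=cv2.INTER_CUBIC))
a=cv2.imread("pics/scene0.png")[150:290,310:470]; cv2.imwrite("pics/scene0c.png",cv2.resize(a,None,fx=4,fy=4,interpolation=cv2.INTER_CUBIC))
E
```

```text
(no output)
```

View pics/top0c.png

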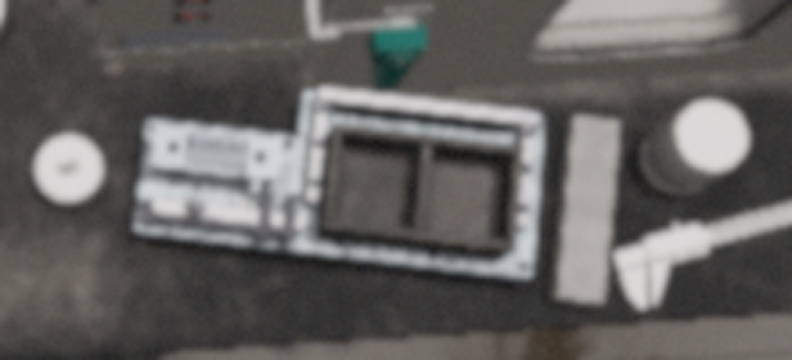

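View pics/scene0c.png

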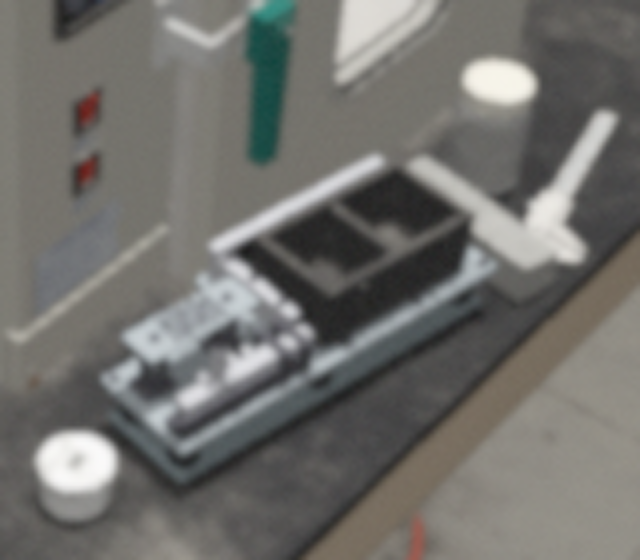

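The crops show the layout clearly. The table is turned about -10 degrees in the world, the catch plate and pin are to the left, and the oven front is close behind. I'll check the oven clearance, then bring the wrist camera over the table.

```bash
python3 - <<'E'
from h import *
k=get_calibration("top")
for n,uv,z in [("ovenL",(329,229),0),("oven2",(383,224),0),("ovenR",(450,233),0),("handle tip",(408,233),.08),("handle tip",(408,233),.2)]:
    print(n,onz(k,uv,z).round(3))
# handle tip by two views
ks=get_calibration("scene"); a,d=ray(k,(408,233)); b,e=ray(ks,(310+262/4,150+160/4))
A=np.stack([d,-e],1); t=np.linalg.lstsq(A,b-a,rcond=None)[0]; print(a+t[0]*d,b+t[1]*e)
E
python3 -m handwheel '0 0 0 0 -0.0255 -0.0405 0.09;0 0 0 0 -0.0255 -0.0405 0.09;0 0 0 0 -0.0255 -0.0405 0.09;0 0 0 0 -0.0255 -0.0405 0.09;0 0 0 -0.01 -0.0255 -0.0405 0.06;0 0 0 -0.01 -0.0255 -0.0405 0.06;0 0 0 -0.01 -0.0255 -0.0405 0.06'
```

```text
ovenL [ 0.652 -0.06   0.   ]
oven2 [ 0.658 -0.235  0.   ]
ovenR [ 0.615 -0.448  0.   ]
handle tip [ 0.606 -0.301  0.08 ]
handle tip [ 0.581 -0.283  0.2  ]
[ 0.59330962 -0.29161509  0.14056781] [ 0.59841084 -0.28886017  0.14123547]
time_s: 1.85
tcp_pos: [0.4422, -0.3268, 0.2592]
tcp_rot: [2.008, 0.396, -2.007]
force: [0.7, -0.7, -0.1]
gripper_width: 0.0681
```

```bash

python3 -m handwheel '0 0 0 0 -0.025 -0.04 0.06;0 0 0 0 -0.025 -0.04 0.06;-8.3 0 0 0 0 0 0.06;-8.3 0 0 0 0 0 0.06;-8.3 0 0 0 0 0 0.06;-8.3 0 0 0 0 0 0.06;-8.3 0 0 0 0 0 0.06;-8.3 0 0 0 0 0 0.06;-8.3 0 0 0 0 0 0.06;0 0 0 0 0 0 0.06;0 0 0 0 0 0 0.06'
python3 - <<'E'
from h import *
s=monitor.state(); k=get_calibration("wrist"); im=read_camera("wrist"); cv2.imwrite("pics/w1.png",im[:,:,::-1]); np.savez("w1.npz",K=k["intrinsics"],E=k["extrinsics"])
print(s["tcp_pos"],R.from_rotvec(s["tcp_rot"]).as_matrix().round(3)); print(k["extrinsics"].round(4))
for t in ["vibrating_table","mould","bolt","pin_top","catch_top"]:
    for d in finder.outline_of("wrist",t)[:2]:
        ys,xs=np.nonzero(d["region"]); print(t,round(d["confidence"],2),np.round(d["bbox"]),xs.mean().round(1),ys.mean().round(1),len(xs))
E
```

```text
time_s: 2.95
tcp_pos: [0.4963, -0.252, 0.2586]
tcp_rot: [1.334, 1.123, -1.334]
force: [0.4, 0.5, 0.7]
gripper_width: 0.0601
[ 0.49633374 -0.2519536   0.25861105] [[ 0.     0.985 -0.17 ]
 [-0.    -0.17  -0.985]
 [-1.     0.     0.   ]]
[[ 0.9855 -0.1641 -0.0437  0.5095]
 [-0.1698 -0.9506 -0.2599 -0.1799]
 [ 0.0011  0.2636 -0.9646  0.4143]
 [ 0.      0.      0.      1.    ]]
vibrating_table 0.68 [296.  18. 444. 357.] 356.5 137.5 23014
vibrating_table 0.37 [295. 406. 351. 451.] 329.8 422.8 1135
mould 0.64 [308.  34. 334. 188.] 316.7 100.6 2226
bolt 0.89 [306.  36. 335. 192.] 316.6 101.5 2315
pin_top 0.91 [308.  35. 334. 190.] 316.5 100.6 2354
catch_top 0.96 [322.  19. 398. 162.] 370.4 90.2 6599
```

View pics/w1.png

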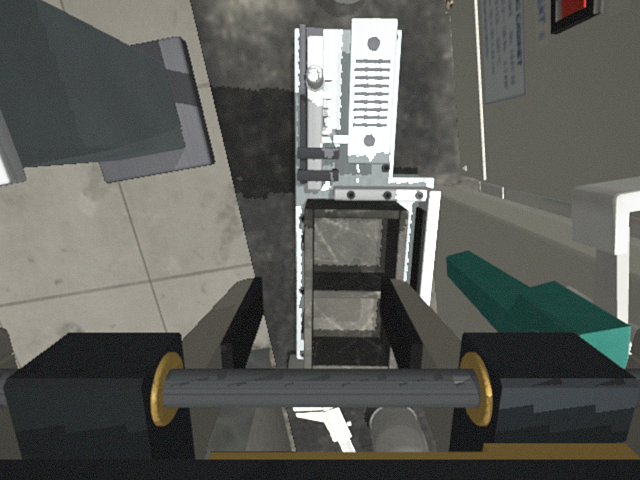

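The wrist view shows the catch plate from (350,18) to (396,160) with screw holes at (373,43) and (369,141), the pin top at about (315,77), the mould at (355,280) and the handle at (540,300). I'll zoom in for exact points.

```bash
python3 - <<'E'
import cv2
a=cv2.imread("pics/w1.png"); b=a[0:170,270:460]; cv2.imwrite("pics/w1a.png",cv2.resize(b,None,fx=3.5,fy=3.5,interpolation=cv2.INTER_CUBIC))
b=a[165:375,270:480]; cv2.imwrite("pics/w1b.png",cv2.resize(b,None,fx=2.8,fy=2.8,interpolation=cv2.INTER_CUBIC))
E
```

```text
(no output)
```

View pics/w1a.png

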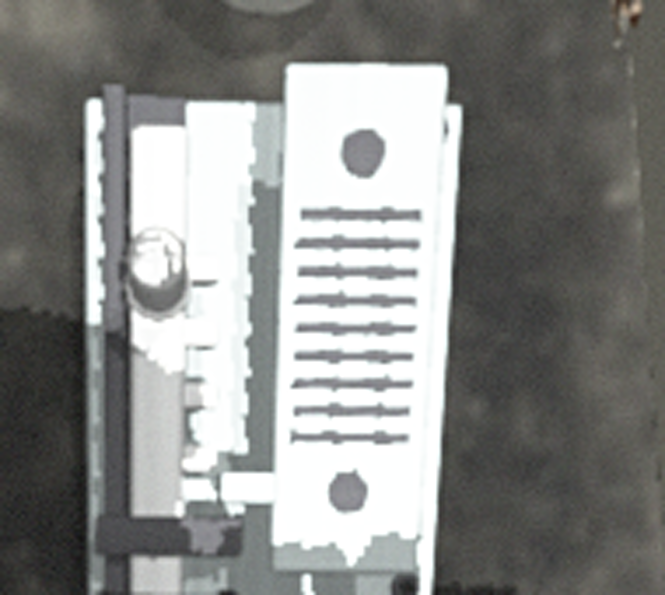

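View pics/w1b.png

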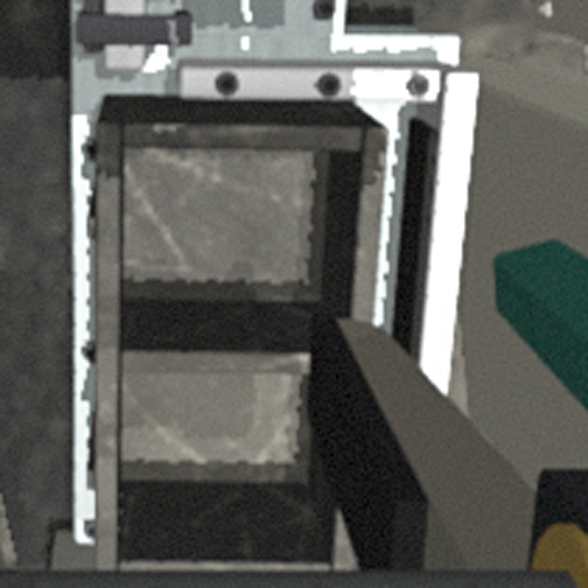

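```bash
python3 - <<'E'
from h import *
d=np.load("w1.npz"); k=dict(intrinsics=d["K"],extrinsics=d["E"])
c=[(352,18.6),(397.4,18.6),(393.4,162.9),(348,162.9)]
for z in (.098,.102,.106):
    P=np.array([onz(k,u,z) for u in c]); print(z,np.linalg.norm(P[0]-P[1]),np.linalg.norm(P[1]-P[2]),np.linalg.norm(P[0]-P[3]))
P=np.array([onz(k,u,.102) for u in c]); C=P.mean(0)
v=(P[0]+P[1]-P[2]-P[3])[:2]; yaw=np.arctan2(-v[0],v[1]); print("catch",C,"yaw",np.degrees(yaw))
Rt=np.array([[np.cos(yaw),-np.sin(yaw)],[np.sin(yaw),np.cos(yaw)]])
T=C[:2]-Rt@[-.006,.173]; print("table origin",T)
tf=lambda p:(Rt.T@(np.array(p)[:2]-T)).round(4)
print("pin",onz(k,(314.6,70.9),.114),tf(onz(k,(314.6,70.9),.114)))
for n,uv,z in [("mould FL",(270+103/2.8,165+124/2.8),.112),("mould Ffar",(270+97/2.8,165+560/2.8),.112),("mould RL",(270+385/2.8,165+124/2.8),.112),("rubber top L",(270+437/2.8,165+122/2.8),.086),("stop edge",(270+476/2.8,165+72/2.8),.086),("stop near",(270+421/2.8,165+380/2.8),.086),("deckFL",(270+72/2.8,165+115/2.8),.05),("deckFR",(270+77/2.8,165+540/2.8),.05)]: print(n,tf(onz(k,uv,z)))
E
```

```text
0.098 0.03536505595425318 0.10987376602419979 0.10983138244936486
0.102 0.03491784419073213 0.10848434815555699 0.10844250054575123
0.106 0.03447063242721096 0.1070949302869142 0.10705361864213764
catch [ 0.55753785 -0.14832592  0.102     ] yaw -9.321901280369818
table origin [ 0.53543589 -0.32001314]
pin [ 0.51415238 -0.12546355  0.114     ] [-0.0525  0.1885]
mould FL [-0.0606  0.0812]
mould Ffar [-0.0654 -0.0699]
mould RL [0.025  0.0805]
rubber top L [0.0484 0.0764]
stop edge [0.06   0.0927]
stop near [ 0.0491 -0.0157]
deckFL [-0.0743  0.0738]
deckFR [-0.0769 -0.1023]
```

The measurements agree with the given geometry to about 2 mm: table yaw is about -9.8°, the origin is at (0.534,-0.320), and the mould front face is at x≈-63. Next I move in front of the mould and turn the jaws parallel to its front face.

```bash

python3 -m handwheel '0 0 0 0 -0.028 0.03 0.06;8.2 0 0 0 -0.028 0.03 0.06;8.2 0 0 0 0 0 0.06;8.2 0 0 0 0 0 0.06;8.2 0 0 0 0 0 0.06;8.2 0 0 0 0 0 0.06;8.2 0 0 0 0 0 0.06;8.2 0 0 0 0 0 0.06;8.2 0 0 0 0 0 0.06;8.2 0 0 0 0 0 0.06;8.2 0 0 0 0 0 0.06;8.2 0 0 0 0 0 0.06'
python3 -m handwheel '0 0 0 0 0 0 0.06;0 0 0 0 0 0 0.06'
python3 - <<'E'
from h import *
s=monitor.state(); k=get_calibration("wrist"); im=read_camera("wrist"); cv2.imwrite("pics/w2.png",im[:,:,::-1]); np.savez("w2.npz",K=k["intrinsics"],E=k["extrinsics"])
print(s["tcp_pos"],R.from_rotvec(s["tcp_rot"]).as_matrix().round(3))
E
```

```text
time_s: 4.45
tcp_pos: [0.4313, -0.3016, 0.2586]
tcp_rot: [-2.129, 0.189, 2.129]
force: [-0.2, 0.5, 0.5]
gripper_width: 0.06
time_s: 4.65
tcp_pos: [0.4313, -0.3015, 0.2586]
tcp_rot: [-2.134, 0.179, 2.134]
force: [-0.3, -0.2, 0.5]
gripper_width: 0.06
[ 0.43132248 -0.30149687  0.25860845] [[ 0.    -0.166 -0.986]
 [-0.    -0.986  0.166]
 [-1.     0.    -0.   ]]
```

View pics/w2.png

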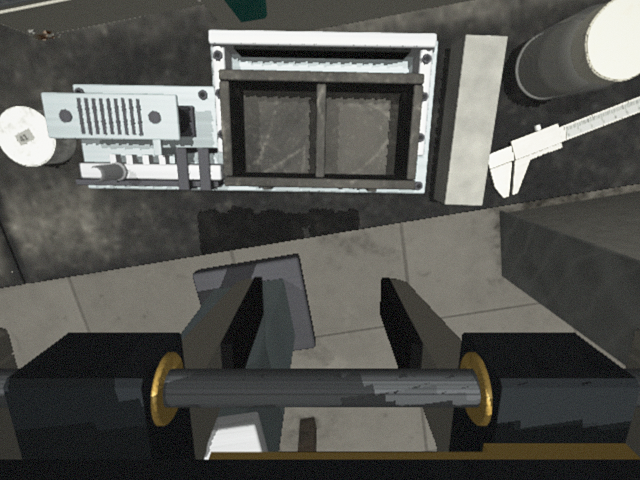

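The second view shows the mould at (320,130), seen square to the jaws, the catch holes at (66,116) and (155,117), and the pin near (105,172). I'll zoom in and triangulate.

```bash
python3 - <<'E'
import cv2
a=cv2.imread("pics/w2.png"); b=a[70:210,20:240]; cv2.imwrite("pics/w2a.png",cv2.resize(b,None,fx=3.6,fy=3.6,interpolation=cv2.INTER_CUBIC))
b=a[20:210,200:460]; cv2.imwrite("pics/w2b.png",cv2.resize(b,None,fx=3,fy=3,interpolation=cv2.INTER_CUBIC))
E
```

```text
(no output)
```

View pics/w2a.png

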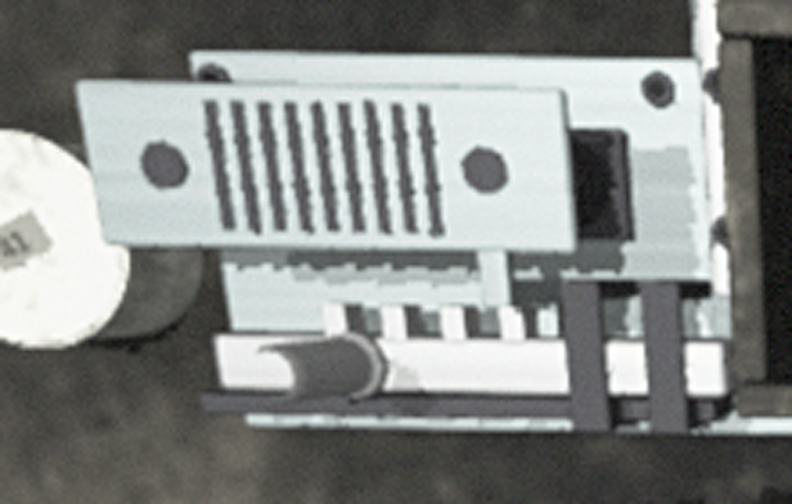

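View pics/w2b.png

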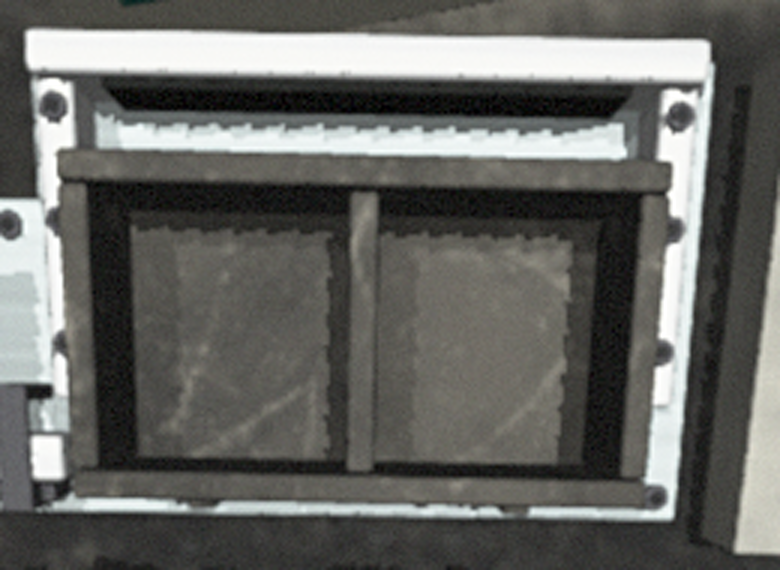

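```bash
cat >> h.py <<'E'
def load(n):
    d=np.load(n+".npz"); return dict(intrinsics=d["K"],extrinsics=d["E"])
def tri(k1,u1,k2,u2):
    a,d=ray(k1,u1);b,e=ray(k2,u2); t=np.linalg.lstsq(np.stack([d,-e],1),b-a,rcond=None)[0]
    p,q=a+t[0]*d,b+t[1]*e; return (p+q)/2,np.linalg.norm(p-q)
YAW=np.radians(-9.8); Rt=np.array([[np.cos(YAW),-np.sin(YAW)],[np.sin(YAW),np.cos(YAW)]])
def rt(p,T): return (Rt.T@(np.array(p)[:2]-T)).round(4)
E
python3 - <<'E'
from h import *
a=load("w1");b=load("w2")
A=lambda x,y:(270+x/3.5,y/3.5); B=lambda x,y:(20+x/3.6,70+y/3.6)
M1=lambda x,y:(270+x/2.8,165+y/2.8); M2=lambda x,y:(200+x/3,20+y/3)
pts={"h1":(A(363,152),B(164,165)),"h2":(A(348,491),B(485,170)),"cTL":(A(287,65),B(112,243)),"cTR":(A(446,65),B(78,82)),"cBR":(A(432,570),B(565,90)),"cBL":(A(273,570),B(575,248)),
"pin":(A(156,248),B(277,366)),"mFL":(M1(102,122),M2(73,500)),"mRL":(M1(384,124),M2(60,152)),"stopL":(M1(477,72),M2(26,30))}
P={n:tri(a,u,b,v) for n,(u,v) in pts.items()}
for n,(p,e) in P.items(): print(n,p.round(4),"gap",e.round(4))
C=np.mean([P[n][0] for n in("cTL","cTR","cBR","cBL")],0); H=(P["h1"][0]+P["h2"][0])/2
v=P["h1"][0]-P["h2"][0]; print("C",C,"H",H,"yaw",np.degrees(np.arctan2(-v[0],v[1])))
T=C[:2]-Rt@[-.006,.173]; print("T",T)
for n,(p,e) in P.items(): print(n,rt(p,T))
fr=[rt(onz(b,M2(x,y),.112),T) for x,y in ((75,498),(645,507))]; re=[rt(onz(b,M2(x,y),.112),T) for x,y in ((58,150),(672,163))]
print("mould front",fr,"rear",re)
print("stop rear edge",[rt(onz(b,M2(x,y),.086),T) for x,y in ((26,30),(710,42))], "deck front",[rt(onz(b,M2(x,y),.05),T) for x,y in ((670,520),(90,512))])
s=monitor.state(); print("tcp",rt(s["tcp_pos"],T))
E
```

```text
h1 [ 0.563  -0.1118  0.102 ] gap 0.0006
h2 [ 0.5499 -0.1834  0.1013] gap 0.0007
cTL [ 0.5494 -0.0905  0.0972] gap 0.0007
cTR [ 0.5837 -0.0971  0.0995] gap 0.0008
cBR [ 0.5658 -0.2052  0.0996] gap 0.0048
cBL [ 0.5298 -0.1986  0.1002] gap 0.0003
pin [ 0.5147 -0.1236  0.1041] gap 0.0008
mFL [ 0.487  -0.2295  0.1118] gap 0.0033
mRL [ 0.5739 -0.2458  0.1061] gap 0.0003
stopL [ 0.6106 -0.2388  0.083 ] gap 0.0005
C [ 0.55716719 -0.14787656  0.0991282 ] H [ 0.55645283 -0.1475533   0.10169003] yaw -10.345814766861746
T [ 0.53363339 -0.31937338]
h1 [-0.0064  0.2096]
h2 [-0.0071  0.1368]
cTL [-0.0234  0.2282]
cTR [0.0115 0.2275]
cBR [0.0123 0.1179]
cBL [-0.0244  0.1183]
pin [-0.052   0.1897]
mFL [-0.0613  0.0806]
mRL [0.0272 0.0793]
stopL [0.0621 0.0925]
mould front [array([-0.0623,  0.0798]), array([-0.0642, -0.0791])] rear [array([0.0265, 0.0782]), array([ 0.024 , -0.0796])]
stop rear edge [array([0.061 , 0.0916]), array([ 0.0589, -0.0943])] deck front [array([-0.0757, -0.1039]), array([-0.0739,  0.0915])]
tcp [-0.1039  0.0002]
```

Triangulation gives a catch top height of 0.102 m. Corner heights scatter between 0.097 and 0.1005. Table yaw comes out at about -10.4°, with the mould square and 23–25 mm short of the stop. I trim the yaw, descend in front of the mould and push.

```bash

python3 -m handwheel '0.9 0 0 0.0425 0 0 0.06;0 0 0 0.0425 0 0 0.06;0 0 0 0.0425 0 0 0.06;0 0 0 0.0425 0 0 0.06;0 0 0 0 0 0 0.06'
python3 -m handwheel '0 0 0 0 0 -0.01 0.06;0 0 0 0 0 -0.01 0.06;0 0 0 0 0 -0.006 0.06;0 0 0 0 0 -0.005 0.06;0 0 0 0 0 -0.005 0.06;0 0 0 0 0 0 0.06'
```

```text
time_s: 5.2
tcp_pos: [0.4276, -0.2993, 0.0837]
tcp_rot: [-2.112, 0.191, 2.133]
force: [0.1, 0.5, -0.6]
gripper_width: 0.0602
time_s: 5.8
tcp_pos: [0.465, -0.3086, 0.0899]
tcp_rot: [-2.12, 0.199, 2.127]
force: [-7.1, 1.1, 6.2]
gripper_width: 0.0601
```

```bash

python3 -m handwheel '0 0 0 0 0 -0.003 0.06;0 0 0 0 0 -0.003 0.06;0 0 0 0 0 -0.003 0.06;0 0 0 0 0 0 0.06'
python3 -m handwheel '0 0 0 0 0 -0.002 0.06;0 0 0 0 0 -0.002 0.06;0 0 0 0 0 0 0.06'
```

```text
time_s: 6.2
tcp_pos: [0.4736, -0.3103, 0.0898]
tcp_rot: [-2.12, 0.199, 2.127]
force: [-8.5, 0.7, 5.6]
gripper_width: 0.06
time_s: 6.5
tcp_pos: [0.4772, -0.311, 0.0898]
tcp_rot: [-2.119, 0.199, 2.128]
force: [-8.6, 2.2, 5.9]
gripper_width: 0.0599
```

```bash

python3 -m handwheel '0 0 0 0 0 -0.0015 0.06;0 0 0 0 0 -0.0015 0.06;0 0 0 0 0 0 0.06'
python3 -m handwheel '0 0 0 0 0 -0.001 0.06;0 0 0 0 0 -0.001 0.06;0 0 0 0 0 0 0.06'
```

```text
time_s: 6.8
tcp_pos: [0.48, -0.3115, 0.0898]
tcp_rot: [-2.119, 0.199, 2.128]
force: [-8.8, 0.6, 6.2]
gripper_width: 0.06
time_s: 7.1
tcp_pos: [0.48, -0.3115, 0.0899]
tcp_rot: [-2.114, 0.198, 2.132]
force: [-13.5, 3.4, 11.8]
gripper_width: 0.06
```

```bash

python3 -m handwheel '0 0 0 0 0 -0.001 0.06;0 0 0 0 0 -0.001 0.06;0 0 0 0 0 -0.001 0.06;0 0 0 0 0 0 0.06'
python3 - <<'E'
from h import *
s=monitor.state(); k=get_calibration("wrist"); im=read_camera("wrist"); cv2.imwrite("pics/w3.png",im[:,:,::-1]); np.savez("w3.npz",K=k["intrinsics"],E=k["extrinsics"])
print(s["tcp_pos"],s["force"])
E
```

```text
time_s: 7.5
tcp_pos: [0.4799, -0.3115, 0.0898]
tcp_rot: [-2.106, 0.197, 2.138]
force: [-22.4, 5.8, 19.5]
gripper_width: 0.0602
[ 0.47992881 -0.31150102  0.08981066] [-22.35764312   5.83526798  19.4968026 ]
```

View pics/w3.png

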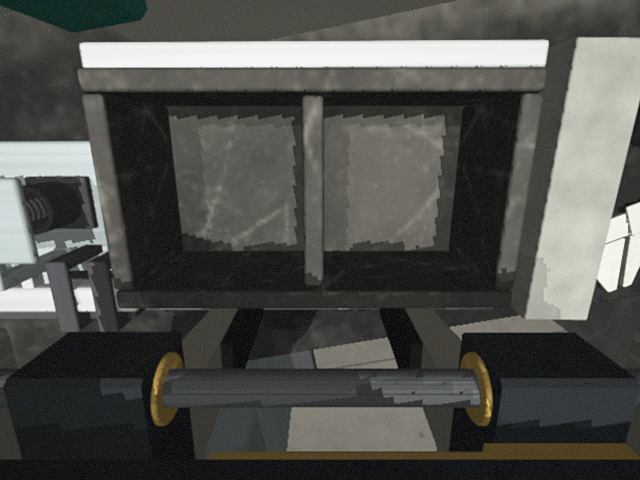

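The mould's rear wall lies parallel against the stop strip (row ~68), and the force rose from 9 to 22 N with no further travel. I'll release, retreat, raise and check.

```bash

python3 -m handwheel '0 0 0 0 0 0.004 0.06;0 0 0 0 0 0.006 0.06;0 0 0 0 0 0.015 0.06;0 0 0 0 0 0.02 0.06;0 0 0 -0.02 0 0.01 0.06;0 0 0 -0.05 0 0 0.06;0 0 0 -0.05 0 0 0.06;0 0 0 -0.05 0 0 0.028;0 0 0 0 0 0 0.028;0 0 0 0 0 0 0.028'
python3 - <<'E'
from h import *
s=monitor.state(); k=get_calibration("wrist"); im=read_camera("wrist"); cv2.imwrite("pics/w4.png",im[:,:,::-1]); np.savez("w4.npz",K=k["intrinsics"],E=k["extrinsics"])
print(s["tcp_pos"],s["force"],R.from_rotvec(s["tcp_rot"]).as_matrix().round(3))
E
```

```text
time_s: 8.55
tcp_pos: [0.4343, -0.3024, 0.2608]
tcp_rot: [-2.13, 0.2, 2.12]
force: [-0.2, 0.8, -1.1]
gripper_width: 0.0381
[ 0.43429467 -0.30238957  0.2607665 ] [-0.24432993  0.79550899 -1.08517052] [[ 0.004 -0.185 -0.983]
 [-0.003 -0.983  0.185]
 [-1.     0.002 -0.005]]
```

View pics/w4.png

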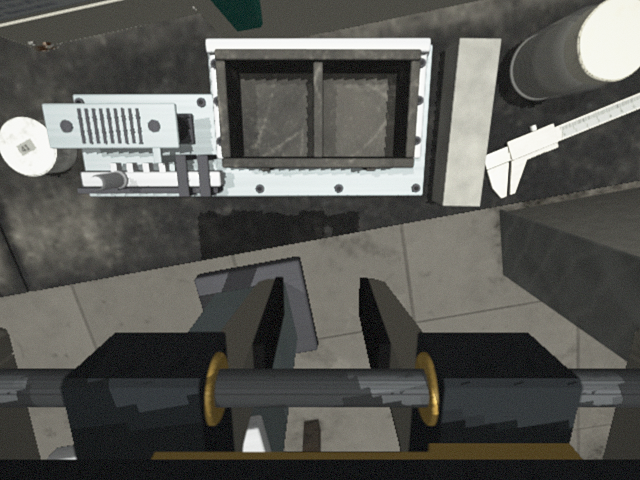

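The mould now sits against the stop, with its rear edge at row ~52 and the deck front strip visible in front of it. The jaws are parallel to the table, so its yaw is about -10.6°. Next I work out the catch and pin targets.

```bash
python3 - <<'E'
from h import *
import h
im=cv2.imread("pics/w4.png")[80:205,20:240]; cv2.imwrite("pics/w4a.png",cv2.resize(im,None,fx=3.6,fy=3.6,interpolation=cv2.INTER_CUBIC))
a=load("w1");b=load("w4")
YAW=np.radians(-10.6); h.Rt=Rt=np.array([[np.cos(YAW),-np.sin(YAW)],[np.sin(YAW),np.cos(YAW)]])
H=[tri(a,u,b,v) for u,v in (((373.7,43.4),(66,126)),((369.4,140.3),(153.5,126)))]; print(H)
C=(H[0][0]+H[1][0])/2; 
for n,c in (("tri",C),("C prev",np.array([.55717,-.14788]))):
    T=c[:2]-Rt@[-.006,.173]; print(n,T,"pin w1",rt(onz(a,(314.6,70.9),.114),T),"tcp",rt(monitor.state()["tcp_pos"],T))
E
```

```text
[(array([ 0.56289331, -0.11183016,  0.10246877]), np.float64(0.0006389396274946525)), (array([ 0.54960624, -0.18335196,  0.10261319]), np.float64(0.0009304263466115688))]
tri [ 0.5303238  -0.31874258] pin w1 [-0.0514  0.187 ] tcp [-0.0985 -0.0012]
C prev [ 0.53124403 -0.31903152] pin w1 [-0.0524  0.1871] tcp [-0.0994 -0.0011]
```

View pics/w4a.png

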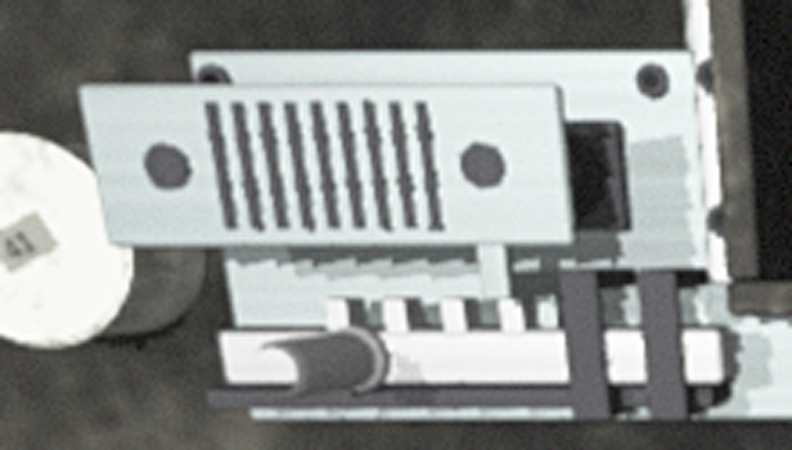

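```bash

python3 -m handwheel '-8.2 0 0 0 0 0 0.028;-8.2 0 0 0 0 0 0.028;-8.2 0 0 0 0 0 0.028;-8.2 0 0 0 0 0 0.028;-8.2 0 0 0 0 0 0.028;-8.2 0 0 0 0 0 0.028;-8.2 0 0 0 0 0 0.028;-8.2 0 0 0 0 0 0.028;-8.2 0 0 0 0 0 0.028;-8.2 0 0 0 0 0 0.028;-8 0 0 0 0 0 0.028;0 0 0 0 0 0 0.028'
python3 -m handwheel '0 0 0 0 0.0136 -0.043 0.028;0 0 0 0 0.0136 -0.043 0.028;0 0 0 0 0.0136 -0.043 0.028;0 0 0 0 0.0136 -0.043 0.028;0 0 0 0 0.0136 -0.043 0.028;0 0 0 0 0 0 0.028;0 0 0 0 0 0 0.028'
python3 - <<'E'
from h import *
import h
YAW=np.radians(-10.6); h.Rt=np.array([[np.cos(YAW),-np.sin(YAW)],[np.sin(YAW),np.cos(YAW)]])
s=monitor.state(); print("tcp table",rt(s["tcp_pos"],[.5307,-.3188]),R.from_rotvec(s["tcp_rot"]).as_matrix().round(3))
k=get_calibration("wrist"); im=read_camera("wrist"); cv2.imwrite("pics/w5.png",im[:,:,::-1]); np.savez("w5.npz",K=k["intrinsics"],E=k["extrinsics"])
E
```

```text
time_s: 9.8
tcp_pos: [0.4325, -0.3014, 0.2567]
tcp_rot: [1.345, 1.119, -1.346]
force: [0.1, -1.7, -0.8]
gripper_width: 0.0278
time_s: 10.5
tcp_pos: [0.5396, -0.1021, 0.2574]
tcp_rot: [1.344, 1.117, -1.346]
force: [0.4, -0.2, -0.2]
gripper_width: 0.028
tcp table [-0.0311  0.2146] [[-0.002  0.983 -0.185]
 [ 0.001 -0.185 -0.983]
 [-1.    -0.002 -0.   ]]
```

View pics/w5.png

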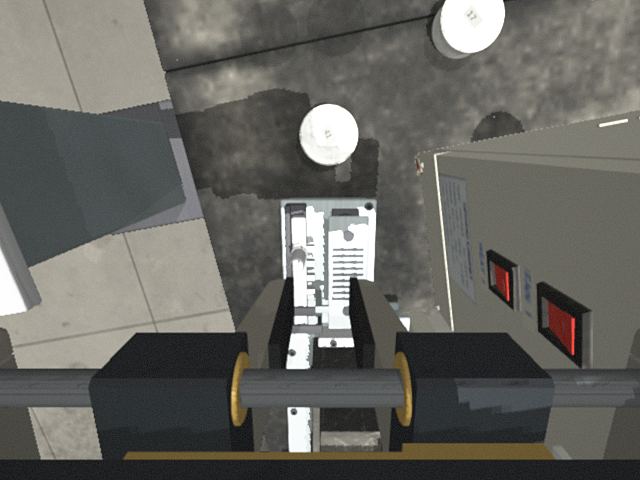

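The fingers stand left of the pin, with the front finger over the bolt line and the rear finger over the catch plate at column ~348, clear of the oven. I descend.

```bash

python3 -m handwheel '0 0 0 0.044 0 0 0.028;0 0 0 0.044 0 0 0.028;0 0 0 0.03 0 0 0.028;0 0 0 0.01 0 0 0.028;0 0 0 0 0 0 0.028;0 0 0 0 0 0 0.028'
python3 - <<'E'
from h import *
import h
YAW=np.radians(-10.6); h.Rt=np.array([[np.cos(YAW),-np.sin(YAW)],[np.sin(YAW),np.cos(YAW)]])
s=monitor.state(); print("tcp table",rt(s["tcp_pos"],[.5307,-.3188]))
k=get_calibration("wrist"); im=read_camera("wrist"); cv2.imwrite("pics/w6.png",im[:,:,::-1]); np.savez("w6.npz",K=k["intrinsics"],E=k["extrinsics"])
im=read_camera("scene")[170:290,300:460]; cv2.imwrite("pics/s6.png",cv2.resize(im[:,:,::-1],None,fx=4,fy=4,interpolation=cv2.INTER_CUBIC))
E
```

```text
time_s: 11.15
tcp_pos: [0.5406, -0.1042, 0.1318]
tcp_rot: [1.347, 1.113, -1.345]
force: [0.5, 1.0, 0.9]
gripper_width: 0.0279
tcp table [-0.0298  0.2128]
```

View pics/w6.png

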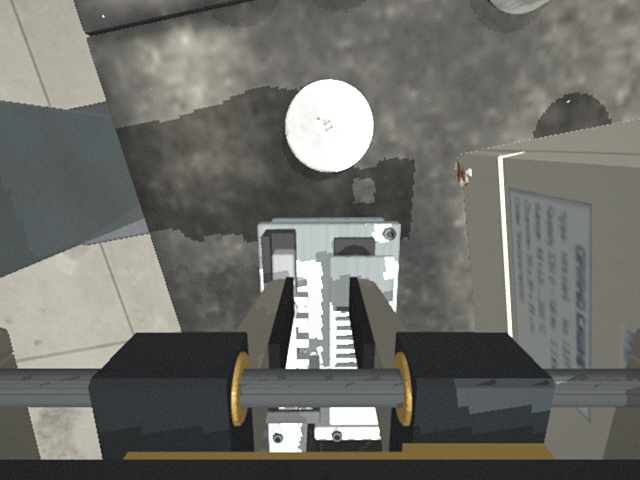

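View pics/s6.png

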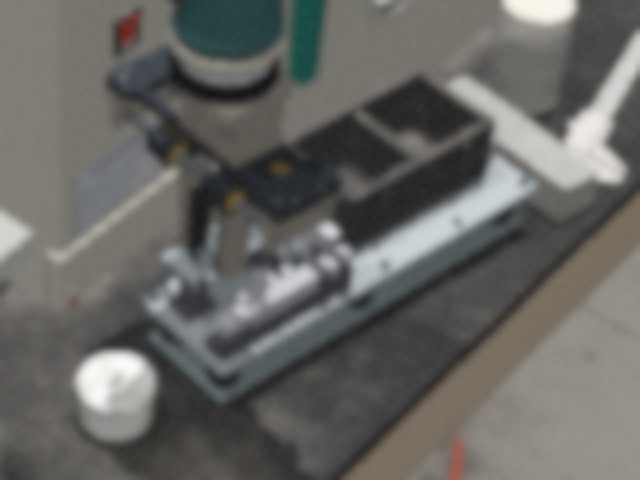

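```bash
python3 - <<'E'
from h import *
YAW=np.radians(-10.6); Rt=np.array([[np.cos(YAW),-np.sin(YAW)],[np.sin(YAW),np.cos(YAW)]]); T=np.array([.5307,-.3188])
W=lambda x,y,z:np.r_[T+Rt@[x,y],z]
ks=get_calibration("scene"); kw=load("w6")
for n,p in [("pin top",(-.052,.186,.114)),("pin base",(-.052,.186,.078)),("front tip",(-.053,.2128,.1178)),("rear tip",(-.007,.2128,.1178)),("catch far L",(-.024,.228,.102)),("catch far R",(.012,.228,.102)),("bolt end",(-.052,.235,.078))]:
    u=proj(ks,W(*p)); print(n,"scene crop",((u-[300,170])*4).round(),"wrist",proj(kw,W(*p)).round())
E
```

```text
pin top scene crop [258. 259.] wrist [278. 337.]
pin base scene crop [255. 294.] wrist [284. 308.]
front tip scene crop [231. 272.] wrist [273. 294.]
rear tip scene crop [191. 238.] wrist [364. 294.]
catch far L scene crop [189. 274.] wrist [330. 256.]
catch far R scene crop [159. 248.] wrist [396. 256.]
bolt end scene crop [205. 322.] wrist [282. 233.]
```

The projections match the picture, so I lower in small steps until the catch is felt.

```bash

python3 -m handwheel '0 0 0 0.007 0 0 0.028;0 0 0 0.004 0 0 0.028;0 0 0 0 0 0 0.028;0 0 0 0 0 0 0.028'
python3 -m handwheel '0 0 0 0.003 0 0 0.028;0 0 0 0.002 0 0 0.028;0 0 0 0 0 0 0.028;0 0 0 0 0 0 0.028'
```

```text
time_s: 11.65
tcp_pos: [0.5397, -0.1032, 0.1195]
tcp_rot: [1.345, 1.116, -1.345]
force: [-0.5, -0.7, 0.0]
gripper_width: 0.0279
time_s: 12.05
tcp_pos: [0.5402, -0.1033, 0.1149]
tcp_rot: [1.345, 1.115, -1.345]
force: [0.4, 0.7, 2.8]
gripper_width: 0.0281
```

```bash

python3 -m handwheel '0 0 0 0.003 0 0 0.028;0 0 0 0.002 0 0 0.028;0 0 0 0 0 0 0.028;0 0 0 0 0 0 0.028'
python3 -m handwheel '0 0 0 0.002 0 0 0.028;0 0 0 0.001 0 0 0.028;0 0 0 0 0 0 0.028;0 0 0 0 0 0 0.028'
python3 - <<'E'
from h import *
k=get_calibration("wrist"); im=read_camera("wrist"); cv2.imwrite("pics/w7.png",im[:,:,::-1][200:460,200:460]);
print(monitor.state()["force"])
E
```

```text
time_s: 12.45
tcp_pos: [0.5401, -0.1033, 0.1097]
tcp_rot: [1.345, 1.115, -1.344]
force: [-1.1, -0.1, 5.3]
gripper_width: 0.028
time_s: 12.85
tcp_pos: [0.5402, -0.1033, 0.1069]
tcp_rot: [1.345, 1.115, -1.344]
force: [-0.7, 0.4, 6.5]
gripper_width: 0.0279
[-0.67120518  0.71488725  6.37708972]
```

View pics/w7.png

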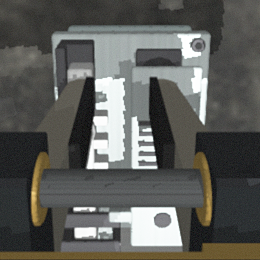

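The catch is pressed about 8 mm, with 6.4 N at TCP z 0.107. I now push right along the pin's travel.

```bash

python3 -m handwheel '0 0 0 0 0 0.004 0.028;0 0 0 0 0 0.004 0.028;0 0 0 0 0 0.004 0.028;0 0 0 0 0 0.004 0.028;0 0 0 0 0 0.004 0.028;0 0 0 0 0 0 0.028'
```

```text
time_s: 13.5
tcp_pos: [0.5373, -0.1208, 0.1071]
tcp_rot: [1.347, 1.116, -1.341]
force: [1.2, 4.4, 6.4]
gripper_width: 0.028
```

```bash

python3 -m handwheel '0 0 0 0 0 0.004 0.028;0 0 0 0 0 0.004 0.028;0 0 0 0 0 0.004 0.028;0 0 0 0 0 0.004 0.028;0 0 0 0 0 0.004 0.028;0 0 0 0 0 0 0.028'
python3 -m handwheel '0 0 0 0 0 0.004 0.028;0 0 0 0 0 0.004 0.028;0 0 0 0 0 0.002 0.028;0 0 0 0 0 0 0.028'
```

```text
time_s: 14.1
tcp_pos: [0.5337, -0.1405, 0.1071]
tcp_rot: [1.347, 1.116, -1.341]
force: [1.5, 4.8, 5.3]
gripper_width: 0.0282
time_s: 14.5
tcp_pos: [0.5319, -0.15, 0.1071]
tcp_rot: [1.347, 1.117, -1.341]
force: [2.0, 4.8, 5.5]
gripper_width: 0.0282
```

```bash

python3 -m handwheel '0 0 0 0 0 0.002 0.028;0 0 0 0 0 0.002 0.028;0 0 0 0 0 0.002 0.028;0 0 0 0 0 0 0.028'
python3 -m handwheel '0 0 0 0 0 0.001 0.028;0 0 0 0 0 0.001 0.028;0 0 0 0 0 0 0.028'
```

```text
time_s: 14.9
tcp_pos: [0.5308, -0.1558, 0.1071]
tcp_rot: [1.347, 1.117, -1.341]
force: [0.6, 4.7, 6.3]
gripper_width: 0.0278
time_s: 15.2
tcp_pos: [0.5305, -0.1575, 0.1071]
tcp_rot: [1.347, 1.117, -1.34]
force: [0.0, 6.8, 6.8]
gripper_width: 0.028
```

```bash

python3 -m handwheel '0 0 0 0 0 0.001 0.028;0 0 0 0 0 0.001 0.028;0 0 0 0 0 0 0.028'
python3 -m handwheel '0 0 0 0 0 0.001 0.028;0 0 0 0 0 0.001 0.028;0 0 0 0 0 0 0.028'
```

```text
time_s: 15.5
tcp_pos: [0.5303, -0.1584, 0.1071]
tcp_rot: [1.348, 1.118, -1.339]
force: [2.0, 8.3, 7.0]
gripper_width: 0.028
time_s: 15.8
tcp_pos: [0.5303, -0.1585, 0.1071]
tcp_rot: [1.349, 1.12, -1.338]
force: [2.3, 11.6, 7.4]
gripper_width: 0.0278
```

The force climbs from 5 to 12 N with no further travel, at TCP y≈158 mm, which is exactly the expected end stop. I ease off and let the catch rise with the finger still holding the pin.

```bash

python3 -m handwheel '0 0 0 0 0 -0.002 0.028;0 0 0 -0.003 0 0 0.028;0 0 0 -0.003 0 0 0.028;0 0 0 -0.003 0 0 0.028;0 0 0 -0.003 0 0 0.028;0 0 0 0 0 0 0.028'
python3 -m handwheel '0 0 0 -0.003 0 -0.003 0.028;0 0 0 -0.005 0 -0.005 0.028;0 0 0 -0.02 0 -0.005 0.028;0 0 0 -0.04 0 0 0.028;0 0 0 -0.04 0 0 0.028;0 0 0 -0.04 0 0 0.028;0 0 0 0 0 0 0.028;0 0 0 0 0 0 0.028'
python3 - <<'E'
from h import *
k=get_calibration("wrist"); im=read_camera("wrist"); cv2.imwrite("pics/w8.png",im[:,:,::-1]); np.savez("w8.npz",K=k["intrinsics"],E=k["extrinsics"])
E
```

```text
time_s: 16.4
tcp_pos: [0.5293, -0.1588, 0.1179]
tcp_rot: [1.347, 1.119, -1.342]
force: [3.6, 6.2, -1.4]
gripper_width: 0.0281
time_s: 17.2
tcp_pos: [0.5311, -0.1499, 0.2673]
tcp_rot: [1.345, 1.113, -1.345]
force: [-0.4, 0.5, -0.1]
gripper_width: 0.0278
```

View pics/w8.png

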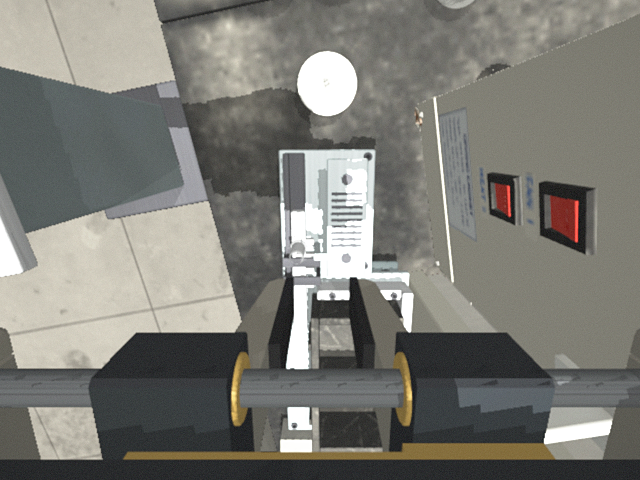

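The bolt pin now stands next to the staple at (297,250), and the catch plate is clear at (347,215). I move to the first viewpoint to verify it by triangulation.

```bash

python3 -m handwheel '0 0 0 0 -0.01 0.04 0.028;0 0 0 0 -0.01 0.04 0.028;0 0 0 0 0 0.025 0.028;0 0 0 0 0 0 0.028;0 0 0 0 0 0 0.028'
python3 - <<'E'
from h import *
k=get_calibration("wrist"); im=read_camera("wrist")[:,:,::-1]; cv2.imwrite("pics/w9.png",im); np.savez("w9.npz",K=k["intrinsics"],E=k["extrinsics"])
z=lambda a,f:cv2.resize(a,None,fx=f,fy=f,interpolation=cv2.INTER_CUBIC)
cv2.imwrite("pics/w9a.png",z(im[20:200,280:460],3.3))
a=cv2.imread("pics/w8.png"); cv2.imwrite("pics/w8a.png",z(a[140:310,260:430],3.4))
E
```

```text
time_s: 17.75
tcp_pos: [0.4911, -0.2487, 0.2649]
tcp_rot: [1.346, 1.118, -1.347]
force: [-0.3, 0.8, 0.5]
gripper_width: 0.0281
```

View pics/w9.png

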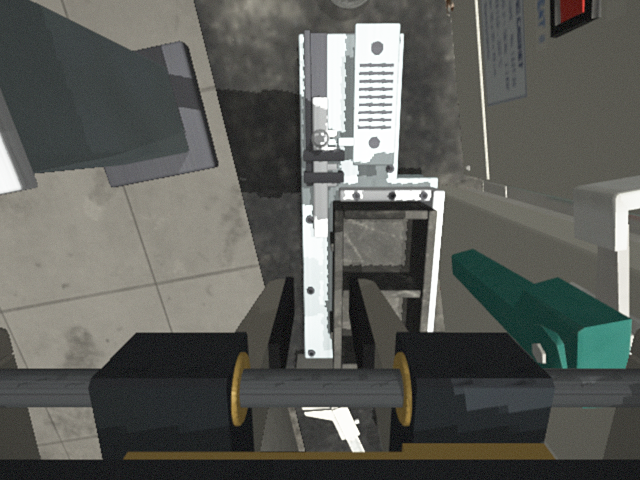

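View pics/w9a.png

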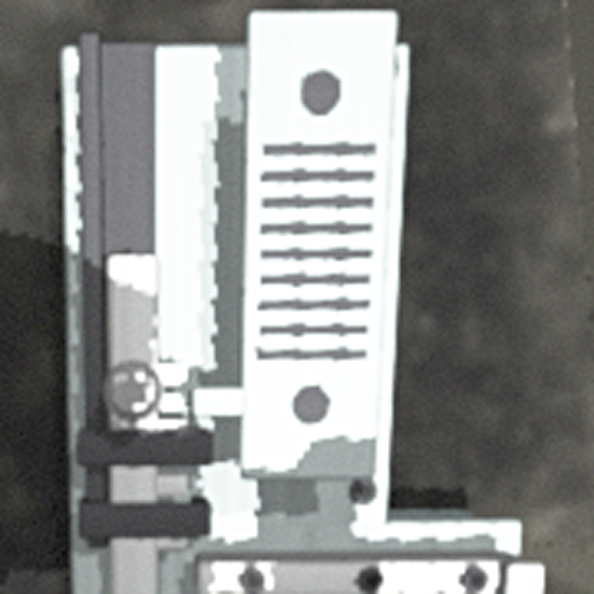

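View pics/w8a.png

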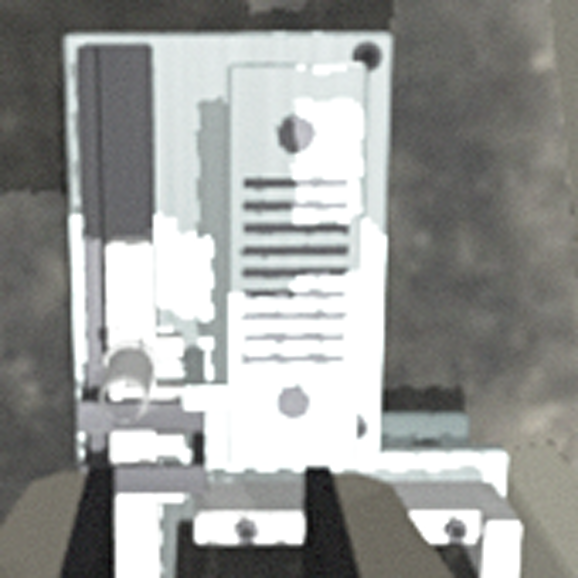

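```bash
python3 - <<'E'
from h import *
import h
YAW=np.radians(-10.6); h.Rt=Rt=np.array([[np.cos(YAW),-np.sin(YAW)],[np.sin(YAW),np.cos(YAW)]]); T=np.array([.5307,-.3188])
a=load("w9");b=load("w8"); A=lambda x,y:(280+x/3.3,20+y/3.3); B=lambda x,y:(260+x/3.4,140+y/3.4)
for n,u,v in [("h1",A(321,92),B(295,133)),("h2",A(311,404),B(293,402)),("pin",A(131,389),B(130,365))]:
    p,e=tri(a,u,b,v); print(n,p.round(4),e.round(4),rt(p,T))
for z in (.102,.092):
    print(z,[rt(onz(k,u,z),T) for k,u in ((a,A(321,92)),(b,B(295,133)),(a,A(311,404)),(b,B(293,402)))])
print("pin w9 z.114",rt(onz(a,A(131,389),.114),T))
print("bolt rear end (left), z .0775 now",rt(onz(a,A(132,255),.0775),T)," before",rt(onz(load("w1"),(270+157/3.5,126/3.5),.0775),T))
print("mould front w9 ",[rt(onz(a,(u,v),.112),T) for u,v in ((334,215),(334,340))])
w4=load("w4"); print("mould front w4",[rt(onz(w4,(u,v),.112),T) for u,v in ((223,168),(415,168))],"rear",[rt(onz(w4,(u,v),.112),T) for u,v in ((217,50),(423,50))])
E
```

```text
h1 [ 0.5631 -0.1115  0.1021] 0.0007 [-0.0063  0.2097]
h2 [ 0.55   -0.1832  0.103 ] 0.0002 [-0.0059  0.1368]
pin [ 0.5054 -0.1706  0.0803] 0.0003 [-0.0522  0.141 ]
0.102 [array([-0.0059,  0.2096]), array([-0.0066,  0.2097]), array([-0.0057,  0.1368]), array([-0.0059,  0.1365])]
0.092 [array([-0.0045,  0.212 ]), array([-0.0059,  0.2088]), array([-0.0043,  0.1369]), array([-0.0052,  0.1333])]
pin w9 z.114 [-0.0521  0.1404]
bolt rear end (left), z .0775 now [-0.052   0.1758]  before [-0.0525  0.2204]
mould front w9  [array([-0.0399,  0.0759]), array([-0.039 , -0.0458])]
mould front w4 [array([-0.0405,  0.0787]), array([-0.0406, -0.0808])] rear [array([0.0482, 0.077 ]), array([ 0.0481, -0.081 ])]
```

Everything agrees: bolt travel is about 44.6 mm, the catch plate is back at 0.102 m, and the mould front is at -40 mm (home). I hand in.

```bash
python3 -c "
from plant import arm,monitor
print(monitor.state()['time_s'],monitor.state()['force']); print(arm.sign_off())"
```

```text
17.8 [0.41507838 0.27045259 0.1308226 ]
the job is handed in; nothing more can be done
None
```

The mould is back against the rubber stop, and the bolt is fully home and locked by the catch. I handed the job in at 17.8 s, with the robot clear of everything.

**What I did:**
- I pushed the mould straight back with both open fingertips until it stopped moving and the force along the push rose to about 22 N.
- I pressed the catch plate about 8 mm with the rear fingertip. While holding it down, I slid the bolt's pin right with the front fingertip until it hit its end stop (push force up to about 12 N).
- I eased off, let the catch rise, and withdrew upwards.

**Last checks, from the wrist camera:**

| Check | Measured | Expected |
|---|---|---|
| Mould front face (table x) | -39 to -40 mm | -40 mm |
| Pin position (table y) | 140 to 141 mm | 141 mm |
| Travel of the bolt's left end | 44.6 mm | 45 mm |
| Catch plate top above bench | 102 to 103 mm (up again) | 102 mm |

**Disagreements and what I didn't check:**
- The two-view height of the pin top came out wrong (80 mm, not 114 mm), because the bright pin top was poorly defined in the pictures.
- The mould's rear edge, seen before the bolt was pushed, measured 48 mm, not 50 mm, which is within the calibration error.
- I did not nudge the bolt to test the lock.
- I did not measure the other objects again. None of the moves came near them.

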